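# Press an air-filter lid's push pins home in a cross

## Robot

A 6-joint arm with a two-finger parallel gripper is mounted at the origin on the work surface. World frame = base frame: x ahead of the robot, y to its left, z up, the work surface at z = 0. Lengths are in m, angles in rad, forces in N, time in s.
With the tool pointing down it reaches from about 0.375 to 0.975 m from the base axis. Payload 3.8 kg.
Tool frame: the origin (TCP) lies midway between the tips of the shut fingers; the grasp point (between the pads) lies 19 mm behind it; z points along the fingers, y is the line along which they close (so a half turn about z gives the same grasp; the last joint's range is limited). The gripper opens to 88 mm and grips with 3 to 60 N. Pads are 18 mm wide; open, the fingers measure 123 mm over their backs; the gripper's body (75 mm by 187 mm) begins 45 mm behind the grasp point.
Start: joints at [-1.249, 0.264, 1.604, -0, 1.274, -0.037], TCP at [0.237, -0.632, 0.239] pointing down, gripper open.
Joint ranges: [-2.63, 2.63], [-0.94, 2.18], [0.31, 2.57], [-1.31, 4.45], [0, 2.66], [-2.55, 2.55]. Speed limits (rad/s): [2.57, 2.57, 3.14, 3.14, 3.14, 3.14].

## Interface

Orientations are given as a rotation vector (axis times angle).
In Python, from cell import manip, inverse_kinematics, cams, order gives the robot as it stands. Calls block until the motion is done:
- manip.move_pose(position, orientation): joint-space move of the TCP to a pose.
- manip.move_linear(position, rate=0.15, rot=None): straight line of the TCP; rot=None keeps the orientation; rate is the mean speed in m/s.
- manip.set_joints(angles): joint-space move.
- manip.set_gripper(opening, force=None): finger opening in m; force is the grip in N (None keeps the last); returns when the fingers have stopped.
- manip.dwell(seconds).
- inverse_kinematics(position, orientation): joint angles nearest the present ones, or None.
- manip.state(): the state.
- cams.capture(name): name is "scene" or "top" or "wrist"; returns a dict with "image" (400x640x3 uint8, blue, green, red), "z_map" (400x640 float32, m along the optical axis (not along the pixel's ray), 0 where there is no reading), "intrinsics" (3x3 intrinsics, pixels), "position" and "orientation" of the camera in the world; the wrist camera has in their place "T_tool_cam" (4x4, takes a point from camera to tool coordinates, whose origin is the TCP and whose axes are the flange's). Camera axes: x right, y down, z forward; pixel columns grow to the right and rows downward; lengths in m; the calibration is good to about 2 mm. A picture is of the moment at which its call begins: read the wrist's pose just before it.
A pose or a line that the arm cannot do raises manip.IKError and nothing moves.
- order.close_job(): hands the job in; it is judged then, once.
The state is a dict: "clock": time; "joint_pos": joint angles; "joint_velocities": joint speeds; "tau": joint torques, N m; "tool_pos": TCP position; "tcp_rot": TCP orientation; "contact_force": force on the tool from outside, world axes, zero at the start; "moment": the same for the moment, N m; "gripper_width": finger opening in m; "grasp_force": force on a finger pad.
Only numpy, scipy, OpenCV 4.12 (cv2) and the standard library are available. Lean on these libraries where they do the work, as an engineer would, in place of code of your own. Each camera call takes 0.05 s, during which the arm holds its last target. There are 200 camera calls.

## Task

Fasten the lid of the air-filter housing: with the fingertips press its four push pins down until each is home, one after the other in a cross: first the one beside the intake neck, then the one diagonally opposite, then the other one at the neck's end, then the last one. Press gently, finish each pin before touching the next, and only push: do not lift, shift or tip the housing. Leave the socket on the lid and the bottle, jar and can on the bench alone.

Things in the scene. Friction and masses are not known exactly. Their poses are not given: they have to be found in the camera images.
- housing: black plastic air-filter housing, loose on the bench at any yaw, 260 (x) by 190 (y) mm, 1.6 kg; lid top 105 mm above the bench (ribs 2 mm higher). Origin: centre of its underside, z up. A round intake neck, 66 mm in diameter, axis 66 mm above the bench, sticks out 62 mm from its short -x end at y = +52 mm and tells the corners apart. Grey push pins stand near the lid's four corners.
- pin_a_top (a point): centre of the cap's top, push pin beside the intake neck: grey cap 20 mm wide, 5 mm thick on a 10 mm shank, its top 25.5 mm above the lid at first, 15.5 when home and let go; collar 24 mm wide, 3 mm high below. The cap is springy: it yields 7 mm on the shank at 2.5 N/mm and rises again. Home, it takes about 10 N. At x = -95, y = 65 mm on the housing.
- pin_c_top (a point): centre of the cap's top, push pin diagonally across the lid from the one beside the neck: grey cap 20 mm wide, 5 mm thick on a 10 mm shank, its top 25.5 mm above the lid at first, 15.5 when home and let go; collar 24 mm wide, 3 mm high below. The cap is springy: it yields 7 mm on the shank at 2.5 N/mm and rises again. Home, it takes about 10 N. At x = 95, y = -65 mm on the housing.
- pin_b_top (a point): centre of the cap's top, push pin at the neck's end of the lid, on the side away from the neck: grey cap 20 mm wide, 5 mm thick on a 10 mm shank, its top 25.5 mm above the lid at first, 15.5 when home and let go; collar 24 mm wide, 3 mm high below. The cap is springy: it yields 7 mm on the shank at 2.5 N/mm and rises again. Home, it takes about 10 N. At x = -95, y = -65 mm on the housing.
- pin_d_top (a point): centre of the cap's top, push pin at the far end from the neck, on the neck's side: grey cap 20 mm wide, 5 mm thick on a 10 mm shank, its top 25.5 mm above the lid at first, 15.5 when home and let go; collar 24 mm wide, 3 mm high below. The cap is springy: it yields 7 mm on the shank at 2.5 N/mm and rises again. Home, it takes about 10 N. At x = 95, y = 65 mm on the housing.
- pin_a (a joint): travel of the shank of the push pin beside the intake neck, in m: 0 as it stands at the start, 0.010 home against a hard stop. It goes straight down, drags with about 4 N all the way and stays where it is left. The cap on it yields before the shank moves (see its point).
- pin_c (a joint): travel of the shank of the push pin diagonally across the lid from the one beside the neck, in m: 0 as it stands at the start, 0.010 home against a hard stop. It goes straight down, drags with about 4 N all the way and stays where it is left. The cap on it yields before the shank moves (see its point).
- pin_b (a joint): travel of the shank of the push pin at the neck's end of the lid, on the side away from the neck, in m: 0 as it stands at the start, 0.010 home against a hard stop. It goes straight down, drags with about 4 N all the way and stays where it is left. The cap on it yields before the shank moves (see its point).
- pin_d (a joint): travel of the shank of the push pin at the far end from the neck, on the neck's side, in m: 0 as it stands at the start, 0.010 home against a hard stop. It goes straight down, drags with about 4 N all the way and stays where it is left. The cap on it yields before the shank moves (see its point).
- socket: steel wrench socket, 26 mm in diameter and 38 mm tall, standing loose on the middle of the lid; origin at the centre of its underside. To be left alone.
- bottle: orange spray bottle with a red head, 68 mm in diameter and 198 mm tall, standing on the bench; origin at the centre of its underside. To be left alone.
- jar: glass jar with a steel cap, 72 mm in diameter and 90 mm tall, standing on the bench; origin at the centre of its underside. To be left alone.
- can: blue drink can, 66 mm in diameter and 115 mm tall, standing on the bench; origin at the centre of its underside. To be left alone.

How it is judged:
On the way, in this order (a step that is already met when the one before it is completed fails the run):
1. the push pin beside the intake neck is in (value of joint pin_a above 0.008 m), for 0.1 s.
2. the push pin diagonally opposite it is in (value of joint pin_c above 0.008 m), for 0.1 s.
3. the push pin at the neck's end away from the neck is in (value of joint pin_b above 0.008 m), for 0.1 s.
4. the push pin at the far end on the neck's side is in (value of joint pin_d above 0.008 m), for 0.1 s.
At the end, for the whole second after the job is handed in: all four push pins are in by at least 8 mm of their 10 mm; the housing stands flat and still within 20 mm of where it began; the socket, bottle, jar and can stand within 20 mm of where they began (value of joint each of pin_a, pin_c, pin_b, pin_d above 0.008 m and distance of each of housing, socket, bottle, jar, can from where it was at the start of the episode below 0.02 m and angle between housing's own z axis and vertical below 0.05 rad and linear speed of housing below 0.02 m/s and angle between each of socket, bottle, jar, can's own z axis and vertical below 0.3 rad); the robot touches nothing.
It fails at once if a push pin is pushed (over 4 mm) before the one that precedes it in the cross is in (8 mm) ((value of joint pin_a below 0.008 m and value of joint pin_c above 0.004 m) or (value of joint pin_c below 0.008 m and value of joint pin_b above 0.004 m) or (value of joint pin_b below 0.008 m and value of joint pin_d above 0.004 m)).
It fails at once if the robot pushes a pin or the housing harder than 35 N (contact force between any of the arm, the fingers and housing above 35 N).
It fails at once if the housing is shifted over 20 mm or tipped over 0.1 rad or lifted over 10 mm (distance of housing from where it was at the start of the episode above 0.02 m or angle between housing's own z axis and vertical above 0.1 rad or height (world z) of housing above 0.01 m).
It fails at once if the socket, spray bottle, jar or can is moved over 20 mm, lifted or knocked over (distance of any of socket, bottle, jar, can from where it was at the start of the episode above 0.02 m or angle between any of socket, bottle, jar, can's own z axis and vertical above 0.3 rad).
It also fails if it takes over 54 s, if anything falls off the work surface, if the arm or the gripper's body presses on something with over 40 N, if the wrist force passes 120 N, or if a joint passes its speed limit or range.

## Working session

There is one attempt and no reset: what is moved stays moved. The work goes in short steps, each a Python script; the robot and the scene stay as the last script left them, time stands still between calls to the robot, and variables do not carry over. Pictures are saved under pics/ and viewed, at most 10 in all, crops included, and the job is handed in when it is done.

```bash
mkdir -p pics; ls; python3 - <<'E'
from cell import manip,cams
import cv2,numpy as np
for n in("scene","top"):
    c=cams.capture(n);cv2.imwrite(f"pics/{n}0.png",c["image"]);np.savez(f"/tmp/{n}.npz",**c)
    print(n,c["intrinsics"].tolist(),c["position"],c["orientation"],(c["z_map"]>0).mean())
s=manip.state();print(s)
E
```

```text
pics
scene [[397.2859330776128, 0.0, 317.14536574955247], [0.0, 397.2859330776128, 194.14831479844082], [0.0, 0.0, 1.0]] [1.25665788 0.00884649 0.88141707] [-1.77672832 -1.85014439  0.67711572] 0.99597265625
top [[366.7120941647047, 0.0, 310.1608474600519], [0.0, 366.7120941647047, 198.06269963867896], [0.0, 0.0, 1.0]] [0.46967638 0.01101881 1.09772342] [-2.15288202  2.20051441 -0.13462782] 0.99586328125
{'clock': 0.1, 'joint_pos': array([-1.24886796e+00,  2.64674128e-01,  1.60525323e+00, -1.00993622e-06,
        1.27370236e+00, -3.68901458e-02]), 'joint_velocities': array([ 0.00054972, -0.00113004, -0.00242883,  0.00025367,  0.00024606,
       -0.00123683]), 'tau': array([ 3.53266360e-04, -5.03620541e+01, -3.58070576e+01,  7.31713674e-02,
        2.33308197e-02, -4.57367810e-05]), 'tool_pos': array([ 0.23683612, -0.63138975,  0.23750646]), 'tcp_rot': array([-3.08918380e+00, -5.60252659e-01,  4.55701541e-04]), 'contact_force': array([ 0.01237921, -0.32501016, -0.35370843]), 'moment': array([-0.00421213,  0.00563426, -0.01343842]), 'grasp_force': 0.0, 'gripper_width': 0.087929675847391}
```

View pics/top0.png

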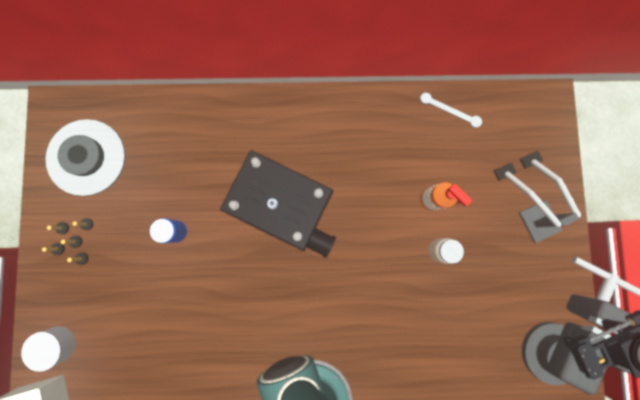

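View pics/scene0.png

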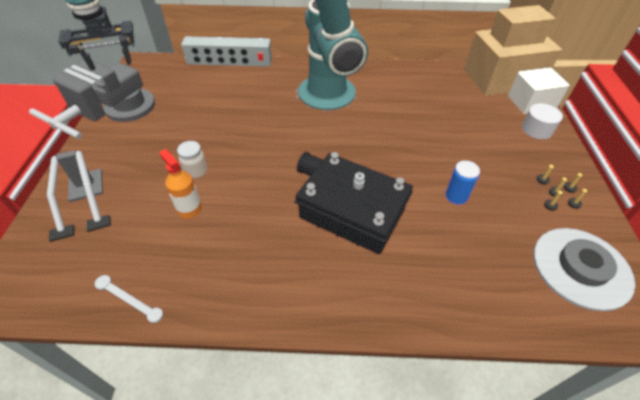

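The top view shows the housing centred near (277,200), with the neck at lower right (322,243). That makes pin A≈(297,237), C≈(256,161), B≈(319,193) and D≈(234,205). The scene view agrees, and nothing tall stands close by.

```bash
cat > h.py <<'E'
import numpy as np,cv2
from scipy.spatial.transform import Rotation as R
XY=dict(a=(-.095,.065),c=(.095,-.065),b=(-.095,-.065),d=(.095,.065))
def ray(px,K,Rm,p,z):
    d=Rm@np.linalg.inv(K)@[px[0],px[1],1.]; return p+d*(z-p[2])/d[2]
def blob(img,guess,r,lo=95):
    """centroid of the bright grey blob nearest to guess"""
    h=cv2.cvtColor(img,cv2.COLOR_BGR2HSV); m=((h[...,2]>lo)&(h[...,1]<70)).astype(np.uint8)
    n,_,st,ce=cv2.connectedComponentsWithStats(m)
    i=1+np.argmin(np.linalg.norm(ce[1:]-guess,axis=1)+1e3*(st[1:,4]<15)); return ce[i],st[i]
def fit(P):
    """rigid 2D fit of measured pins to the housing; -> centre, yaw, residuals"""
    k=list(P); A=np.array([XY[i] for i in k]); B=np.array([P[i][:2] for i in k])
    ac,bc=A-A.mean(0),B-B.mean(0)
    y=np.arctan2((ac[:,0]*bc[:,1]-ac[:,1]*bc[:,0]).sum(),(ac*bc).sum())
    M=np.array([[np.cos(y),-np.sin(y)],[np.sin(y),np.cos(y)]]); t=B.mean(0)-M@A.mean(0)
    return t,y,np.linalg.norm(A@M.T+t-B,axis=1),{i:M@XY[i]+t for i in XY}
E
python3 - <<'E'
from h import *
G=dict(top=dict(a=(297,237),c=(256,161),b=(319,193),d=(234,205)),scene=dict(a=(334,158),b=(310,188),c=(379,218),d=(399,183)))
for n in G:
    c=np.load(f"/tmp/{n}.npz");P={}
    for k,g in G[n].items():
        p,st=blob(c["image"],g,12); P[k]=ray(p,c["intrinsics"],R.from_rotvec(c["orientation"]).as_matrix(),c["position"],.1305)
        print(n,k,p.round(1),st,P[k].round(4))
    t,y,r,Q=fit(P);print(t,y,r.round(4),Q)
E
```

```text
top a [296.8 235.8] [291 230  12  12 115] [0.4719 0.0284 0.1305]
top c [255.4 161.9] [250 156  12  13 118] [0.6709 0.1353 0.1305]
top b [318.1 192.7] [313 187  11  12 110] [ 0.5847 -0.0301  0.1305]
top d [233.4 204.8] [228 200  12  11 111] [0.5571 0.194  0.1305]
[0.57116743 0.08189422] 1.0931397680592283 [0.0024 0.002  0.0023 0.0022] {'a': array([0.46977114, 0.02740758]), 'c': array([0.67256371, 0.13638085]), 'b': array([ 0.58522085, -0.03235333]), 'd': array([0.55711401, 0.19614176])}
scene a [334.  158.1] [329 152  11  13 108] [0.4857 0.0289 0.1305]
scene b [310.2 189. ] [305 182  11  14 120] [ 0.5991 -0.0297  0.1305]
scene c [378.6 218.4] [373 211  12  15 135] [0.6846 0.1364 0.1305]
scene d [398.7 183.8] [393 177  12  14 120] [0.5718 0.1945 0.1305]
[0.58528056 0.08252406] 1.093697109078789 [0.002  0.002  0.0022 0.0023] {'a': array([0.48391466, 0.02798092]), 'c': array([0.68664646, 0.13706721]), 'b': array([ 0.59939765, -0.03171563]), 'd': array([0.57116347, 0.19676376])}
```

```bash
cat >> h.py <<'E'
def rot(x): return np.pi*np.array([np.cos(x/2),np.sin(x/2),0])
ROT=rot(1.6)
def wrist(name):
    from cell import manip,cams
    s=manip.state(); c=cams.capture("wrist"); cv2.imwrite(f"pics/{name}.png",c["image"])
    T=np.eye(4);T[:3,:3]=R.from_rotvec(s["tcp_rot"]).as_matrix();T[:3,3]=s["tool_pos"];T=T@c["T_tool_cam"]
    np.savez(f"/tmp/{name}.npz",T=T,**c); return c,T
def proj(p,K,T):
    q=K@(np.linalg.inv(T)@np.append(p,1))[:3]; return q[:2]/q[2]
E
python3 - <<'E'
from h import *
from cell import manip
manip.set_gripper(0.0)
T0=np.array([.573,.082])
manip.move_pose([.573,.082,.38],ROT)
c,T=wrist("w0"); print(T.round(3),c["intrinsics"]); s=manip.state();print(s["clock"],s["gripper_width"],s["contact_force"],s["joint_pos"])
E
```

```text
[[ 1.     0.027  0.009  0.572]
 [ 0.029 -0.946 -0.322  0.166]
 [ 0.     0.322 -0.947  0.525]
 [ 0.     0.     0.     1.   ]] [[277.66095895   0.         317.15284834]
 [  0.         277.66095895 197.69761161]
 [  0.           0.           1.        ]]
4.275 0.000678958000840144 [0.04951966 0.16023502 0.1638771 ] [ 9.78690985e-02  2.72045551e-02  1.61816471e+00 -1.89908740e-04
  1.49658650e+00  6.99162093e-02]
```

View pics/w0.png

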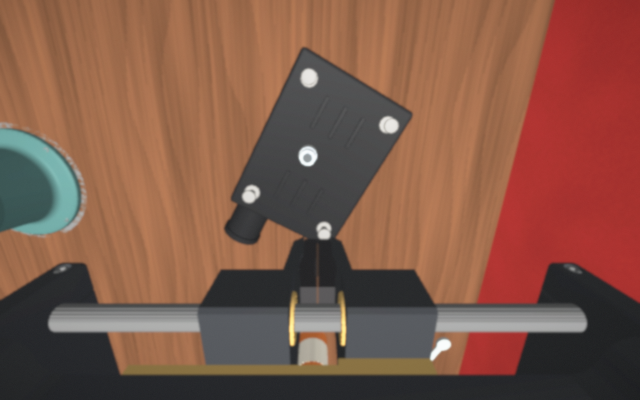

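The wrist view shows all four pins: D (309,77), C (389,125), A (250,193) and B (324,229), with the neck below A. Cap and collar merge in colour, so I'll use the depth map to isolate the cap tops.

```bash
cat >> h.py <<'E'
def caps(z,K,T,img,G,r=14):
    """cap-top centres: depth points near each guess that stand highest and are grey"""
    P={};Ki=np.linalg.inv(K)
    for k,g in G.items():
        u,v=[a.ravel() for a in np.meshgrid(np.arange(int(g[0])-r,int(g[0])+r),np.arange(int(g[1])-r,int(g[1])+r))]
        zz=z[v,u]; X=(T[:3,:3]@((Ki@np.c_[u,v,np.ones(len(u))].T)*zz)).T+T[:3,3]
        ok=(zz>0)&(img[v,u].min(1)>95)&(X[:,2]<.16); X,uv=X[ok],np.c_[u,v][ok]
        top=np.percentile(X[:,2],80); s=X[:,2]>top-.006
        P[k]=np.r_[ray((uv[s].min(0)+uv[s].max(0))/2,K,T[:3,:3],T[:3,3],.1305)[:2],np.median(X[s,2])]
        print(k,P[k].round(4),s.sum(),np.ptp(uv[s],axis=0),np.ptp(X[s],axis=0).round(4))
    return P
E
python3 - <<'E'
from h import *
c=np.load("/tmp/w0.npz")
t,y,r,Q=fit(caps(c["z_map"],c["intrinsics"],c["T"],c["image"],dict(a=(250,193),c=(389,125),d=(309,77),b=(324,230))))
print(t,y,r,Q)
for n,G in dict(top=dict(a=(297,237),c=(256,161),b=(319,193),d=(234,205)),scene=dict(a=(334,158),b=(310,188),c=(379,218),d=(399,183))).items():
    c=np.load(f"/tmp/{n}.npz");T=np.eye(4);T[:3,:3]=R.from_rotvec(c["orientation"]).as_matrix();T[:3,3]=c["position"]
    t,y,r,Q=fit(caps(c["z_map"],c["intrinsics"],T,c["image"],G,8)); print(n,t,y,r,Q)
E
```

```text
a [0.4738 0.0314 0.1297] 132 [12 12] [0.0183 0.0195 0.0053]
c [0.6747 0.1403 0.1299] 169 [14 14] [0.0193 0.0189 0.0062]
d [0.5599 0.1992 0.1298] 193 [15 16] [0.0196 0.0194 0.0049]
b [ 0.5884 -0.0266  0.1298] 111 [12 10] [0.0191 0.0168 0.0074]
[0.57421858 0.08607125] 1.096772938927262 [0.00083978 0.00090071 0.00110493 0.00156817] {'a': array([0.47302093, 0.03121659]), 'c': array([0.67541624, 0.14092592]), 'b': array([ 0.58868699, -0.02812448]), 'd': array([0.55975018, 0.20026699])}
a [0.4702 0.028  0.1301] 44 [6 7] [0.0183 0.0159 0.0071]
c [0.6721 0.1364 0.1304] 42 [6 7] [0.0182 0.0163 0.0081]
b [ 0.5851 -0.0326  0.1304] 43 [6 7] [0.019  0.0163 0.0075]
d [0.5567 0.1964 0.13  ] 44 [7 6] [0.0161 0.0191 0.0074]
top [0.57101487 0.08207906] 1.0935552429703115 [0.00073077 0.00034249 0.00043859 0.00028177] {'a': array([0.46964123, 0.0275503 ]), 'c': array([0.6723885 , 0.13660782]), 'b': array([ 0.58511575, -0.03216263]), 'd': array([0.55691398, 0.19632076])}
a [0.4757 0.03   0.1295] 35 [7 5] [0.0182 0.0191 0.0088]
b [ 0.5908 -0.0294  0.1297] 40 [7 5] [0.0201 0.0178 0.0066]
c [0.6773 0.139  0.1297] 48 [7 6] [0.0191 0.0175 0.0094]
d [0.5621 0.1974 0.1295] 41 [7 6] [0.02   0.018  0.0086]
scene [0.57648154 0.0842607 ] 1.0960372911623066 [0.00071201 0.00050638 0.00037527 0.00103795] {'a': array([0.47524356, 0.02948049]), 'c': array([0.67771952, 0.1390409 ]), 'b': array([ 0.59086593, -0.02994565]), 'd': array([0.56209714, 0.19846704])}
```

Three views agree within about 3 mm: heights are 0.130 and cap widths about 20 mm, as given. I'll use the mean pose and press A with force feedback.

```bash
cat >> h.py <<'E'
C=np.array([.574,.0841]);Y=1.0955
def pin(k):
    return C+np.array([[np.cos(Y),-np.sin(Y)],[np.sin(Y),np.cos(Y)]])@XY[k]
def press(k,F=11.,zmin=.113):
    from cell import manip
    p=pin(k); manip.move_pose([*p,.165],ROT); manip.move_linear([*p,.137],rate=.08)
    manip.dwell(.2); f0=manip.state()["contact_force"][2]; z=.134; log=[]
    while True:
        manip.move_linear([*p,z],rate=.012)
        s=manip.state(); f=s["contact_force"][2]-f0; log.append((round(s["tool_pos"][2]*1e3,1),round(f,1)))
        if f>F or z<=zmin: break
        z-=.001 if f<5.5 else .0005
    manip.dwell(.15); s=manip.state()
    print(k,log,"end",s["tool_pos"].round(4),(s["contact_force"]).round(1),s["moment"].round(2))
    manip.move_linear([*p,.165],rate=.08); print("clock",manip.state()["clock"])
E
python3 - <<'E'
from h import *
press("a")
E
```

```text
a [(np.float64(133.9), np.float64(0.2)), (np.float64(132.9), np.float64(-0.9)), (np.float64(131.9), np.float64(0.0)), (np.float64(130.9), np.float64(0.6)), (np.float64(130.2), np.float64(1.1)), (np.float64(129.3), np.float64(2.9)), (np.float64(128.1), np.float64(3.4)), (np.float64(127.0), np.float64(3.3)), (np.float64(126.0), np.float64(3.9)), (np.float64(125.0), np.float64(3.0)), (np.float64(124.0), np.float64(3.1)), (np.float64(123.0), np.float64(2.4)), (np.float64(122.0), np.float64(3.5)), (np.float64(121.0), np.float64(4.1)), (np.float64(120.0), np.float64(3.4)), (np.float64(119.1), np.float64(3.7)), (np.float64(118.3), np.float64(5.8)), (np.float64(118.0), np.float64(7.0)), (np.float64(117.6), np.float64(8.0)), (np.float64(117.3), np.float64(8.6)), (np.float64(116.9), np.float64(11.1))] end [0.4729 0.0294 0.1169] [-1.6 -0.   9.2] [ 0.01  0.23 -0.01]
clock 12.2417
```

A's profile is as expected: about 3.5 N of drag from 130 to 119 mm, then the spring rise against the stop, so it is home. C, B and D are next, stopping if any end height is wrong.

```bash
sed -i 's/log.append((round(s\["tool_pos"\]\[2\]\*1e3,1),round(f,1)))/log.append((round(float(s["tool_pos"][2])*1e3,1),round(float(f),1)))/; s/^    print(k,log,"end"/    ok=.1145<s["tool_pos"][2]<.1182 and f>F\n    print(k,ok,log,"end"/' h.py; echo '    return ok' >> h.py
python3 - <<'E'
from h import *
for k in "cbd":
    if not press(k): break
E
```

```text
c True [(133.8, 0.2), (132.9, -0.9), (131.9, -1.2), (130.9, 0.8), (130.3, 1.6), (129.5, 3.3), (128.2, 3.7), (127.0, 3.7), (125.9, 2.8), (125.0, 3.2), (124.0, 3.9), (123.0, 3.6), (122.0, 3.1), (121.0, 3.7), (120.0, 3.6), (119.2, 4.8), (118.5, 6.3), (118.2, 7.1), (117.9, 7.8), (117.6, 8.8), (117.3, 9.1), (117.0, 10.5), (116.6, 10.1), (116.3, 12.0)] end [0.6755 0.1389 0.1164] [-2.6 -1.  10.7] [-0.07  0.27 -0.03]
clock 20.9417
b True [(134.0, 0.3), (132.9, -0.0), (131.9, -0.0), (130.9, -0.2), (130.3, 1.6), (129.3, 3.6), (128.1, 3.4), (127.0, 3.4), (126.0, 3.1), (125.0, 3.0), (124.0, 2.8), (123.0, 3.5), (122.0, 2.7), (121.0, 3.3), (120.0, 3.3), (119.1, 4.4), (118.4, 5.8), (118.1, 6.5), (117.8, 7.3), (117.4, 9.2), (117.1, 9.9), (116.7, 9.5), (116.4, 11.2)] end [ 0.5885 -0.0301  0.1164] [-1.3  0.2 11.5] [0.06 0.34 0.01]
clock 29.25
d True [(133.9, 0.4), (132.9, 0.8), (131.9, 0.4), (130.9, -0.7), (130.3, 1.2), (129.4, 3.1), (128.2, 3.6), (127.0, 3.3), (126.0, 3.4), (125.0, 3.4), (124.0, 3.4), (123.0, 3.9), (122.0, 4.2), (121.0, 3.9), (120.0, 4.4), (119.1, 4.5), (118.4, 5.7), (118.1, 6.7), (117.8, 7.6), (117.4, 8.5), (117.0, 9.8), (116.7, 10.4), (116.4, 12.0)] end [0.5599 0.1984 0.1164] [-1.9 -0.9 11. ] [-0.15  0.31  0.01]
clock 37.6917
```

All four show the home signature. Back off, check cap heights once, and hand in.

```bash
python3 - <<'E'
from h import *
from cell import manip,order
manip.move_pose([.573,.082,.38],ROT)
c,T=wrist("w1"); K=c["intrinsics"]
P=caps(c["z_map"],K,T,c["image"],{k:proj([*pin(k),.1205],K,T) for k in "acbd"})
print(fit(P)[:3],manip.state()["clock"])
if all(.116<P[k][2]<.123 for k in P): print(order.close_job())
E
```

```text
a [0.4759 0.0346 0.1196] 126 [12 12] [0.0186 0.0191 0.0042]
c [0.6721 0.1404 0.1198] 158 [13 14] [0.0186 0.0193 0.0059]
b [ 0.5877 -0.0227  0.1199] 112 [11 10] [0.0179 0.0171 0.0055]
d [0.5603 0.1984 0.1198] 182 [14 15] [0.0189 0.0186 0.0041]
(array([0.57401716, 0.08767105]), np.float64(1.0942967944424626), array([0.00357338, 0.00373651, 0.00386847, 0.00352615])) 38.7083
the job is handed in; nothing more can be done
None
```

All four push pins are home, pressed in the order A, C, B, D with about 12 N at most; the caps then measured about 10 mm lower, the housing was within about 2 mm of its first measured position, and the job was handed in at about 39 s.

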